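# Angle the tube past the post into the stock bay

### The job

Put the length of square steel tube away in the stock bay on the bench, lying flush along the bay's back wall. The post in the mouth leaves too little room to go in straight, so push one end and then the other to angle it past; only push it along the bench, never lift it, and leave the other things where they are.

Things in the scene. Friction and masses are not known exactly. Their poses are not given: they have to be found in the camera images.
- tube: loose hollow square steel tube, 200 mm long, 30 x 30 mm section, 3 mm wall, about 0.4 kg (may vary by 40 %). Origin: middle of its underside; x axis along its length, z up; both ends alike. Starts outside the bay's mouth, on the robot's right (smaller y), within about 0.4 rad of parallel to the back wall
- bay: fixed dark steel bay, no floor: back wall and two side walls, 30 mm high, 6 mm thick, open at top and mouth. Origin: middle of the foot of the back wall's inner face. y axis points into the bay through the back wall; x axis runs along that wall, away from the robot. Inner faces of the side walls at x = -117.5 and +117.5 mm; mouth at y = -160 mm. Small 4 mm feet stand outside the walls
- post: fixed upright round steel post, 25 mm in diameter, 55 mm high, on the bench in the mouth of the bay, near the side wall closest to the robot. Origin: centre of its foot. It leaves about 187 mm (183 to 191) between itself and the far side wall, and about 148 mm (144 to 153) between itself and the back wall.
- pulley: loose two-step cast pulley, 90 mm across, 44 mm high; bystander, leave alone. Origin: centre of underside.
- wrench: loose open-ended wrench lying on the bench; bystander, leave alone. Origin on its underside.
- bearing: loose steel bearing ring, 62 mm across, 18 mm high; bystander, leave alone. Origin: centre of underside.
- flange: loose copper flange with a hub, 70 mm across, 32 mm high; bystander, leave alone. Origin: centre of underside.
- oil: loose white oil bottle, 64 mm across, 130 mm high; bystander, leave alone. Origin: centre of underside.
- jar: loose grey jar, 70 mm across, 80 mm high; bystander, leave alone. Origin: centre of underside.
- block: loose aluminium block 60 x 45 x 40 mm high; bystander, leave alone. Origin: centre of underside.
Things that resemble listed ones, but are neither listed nor needed, are in the scene too. Of the things that look like the tube, the middle-sized one is meant.

How it is judged:
By the outcome, as a careful person would: the job done as asked, in the order asked, and still so for the second after the job is handed in, with the robot touching nothing.
It also fails if it takes over 58 s, if anything falls off the work surface, if the arm or the gripper's body presses on something with over 40 N, if the wrist force passes 120 N, or if a joint passes its speed limit or range.

### The arm

A 6-joint arm with a two-finger parallel gripper is mounted at the origin on the work surface. World frame = base frame: x ahead of the robot, y to its left, z up, the work surface at z = 0. Lengths are in m, angles in degrees, forces in N, time in s.
With the tool pointing down it reaches from about 0.325 to 0.85 m from the base axis. Payload 15.5 kg.
Tool frame: the origin (TCP) lies at the very end of the fingers, on their centre line; the grasp point (between the pads) lies pinch_z behind it (pinch_z is the distance from the TCP to the grasp point, in m); y points along the fingers, x is the direction in which the jaws open and shut, and the axes are right-handed (so a half turn about y gives the same grasp; the last joint's range is limited). The gripper opens to 91 mm and grips with 3 to 60 N. Pads are 32 mm wide; open, the fingers measure 118 mm over their backs; the gripper's body (76 mm by 178 mm) begins 60 mm behind the grasp point.
Start: joints at [-72.565, 28.281, 77.091, -0, 74.628, -5.472], TCP at [0.243, -0.576, 0.214] pointing down, gripper open.
Joint ranges: [-166.48, 166.48], [-47.26, 123.95], [12.59, 153.08], [-70.14, 250.14], [6.76, 159.57], [-176.63, 176.63]. Speed limits (degrees/s): [108.29, 108.29, 147.25, 172.46, 172.46, 172.46].

### API

Orientations are given as a 3x3 rotation matrix whose columns are the frame's x, y, z axes.
In Python, from plant import movep, move_straight, set_joints, gripper_to, pause, inverse_kinematics, get_image, PlanningError, finish_job, current_clock, current_q, current_qd, current_effort, current_eef_pos, current_tcp_rot, current_ft_force, current_moment, current_gripper_width, pinch_z gives the robot as it stands. Calls block until the motion is done:
- movep(position, orientation): joint-space move of the TCP to a pose.
- move_straight(position, rotation=None, vel=0.15, stop_force=None): straight line of the TCP; rotation=None keeps the orientation; vel is the mean speed in m/s. With stop_force (N) it stops when the force on the tool has changed by that much, and returns True; else False.
- set_joints(angles): joint-space move.
- gripper_to(opening, strength=None): finger opening in m; strength is the grip in N (None keeps the last); returns when the fingers have stopped.
- pause(seconds).
- inverse_kinematics(position, orientation): joint angles nearest the present ones, or None.
- get_image(name): name is "side" or "top" or "wrist"; returns a dict with "pixels" (384x512x3 uint8, blue, green, red), "fov_y" (degrees; the focal length in pixels is half the picture's height over the tangent of half this angle, whatever the lens; pixels are square), "cx", "cy" (the principal point, pixels), "D" ([k1, k2, p1, p2, k3] as OpenCV has them; the pictures are not rectified), "R" (3x3) and "t" (3): a world point X has camera coordinates R X + t; the wrist camera has in their place "tool_from_camera" (4x4, takes a point from camera to tool coordinates, whose origin is the TCP and whose axes are the tool frame's). Camera axes: x right, y down, z forward; pixel columns grow to the right and rows downward; lengths in m; the calibration is good to about 2 mm. A picture is of the moment at which its call begins: read the wrist's pose just before it. There is no depth.
A pose or a line that the arm cannot do raises PlanningError and nothing moves.
- finish_job(): hands the job in, once; it reports no verdict.
Readings, each from a call of its own:
- current_clock(): time.
- current_q(): joint angles.
- current_qd(): joint speeds.
- current_effort(): joint torques, N m.
- current_eef_pos(): TCP position.
- current_tcp_rot(): TCP orientation.
- current_ft_force(): force on the tool from outside, world axes, zero at the start.
- current_moment(): the same for the moment, N m.
- current_gripper_width(): finger opening in m.
Only numpy, scipy, OpenCV 4.12 (cv2) and the standard library are available. Lean on these libraries where they do the work, as an engineer would, in place of code of your own. Each camera call takes 0.05 s, during which the arm holds its last target.

## Working session

There is one attempt and no reset: what is moved stays moved. The work goes in short steps, each a Python script; the robot and the scene stay as the last script left them, time stands still between calls to the robot, and variables do not carry over. Pictures are saved under pics/ and viewed, and the job is handed in when it is done.

```bash
ls; mkdir -p pics
python3 - <<'E'
from plant import *
import cv2, numpy as np
for n in ("top","side"):
    d=get_image(n); cv2.imwrite(f"pics/{n}0.png",d["pixels"]); 
    np.save(f"pics/{n}0.npy",d,allow_pickle=True)
    print(n,d["fov_y"],d["cx"],d["cy"],d["D"],np.round(d["R"],3).tolist(),d["t"])
print(current_clock(),pinch_z if not callable(pinch_z) else pinch_z(),current_gripper_width())
E
```

```text
pics
top 42.68083360027304 255.67162182795698 196.2425845797457 [-0.19950159  0.          0.          0.          0.        ] [[-0.012, -1.0, -0.012], [-0.994, 0.014, -0.105], [0.105, 0.01, -0.994]] [-0.00853461  0.52258905  1.53849446]
side 44.588909156475346 250.71000322094613 189.452173276025 [-0.17941244  0.          0.          0.          0.        ] [[0.984, -0.175, 0.003], [-0.118, -0.673, -0.731], [0.13, 0.719, -0.683]] [-0.49802512  0.0859606   1.67756963]
0.1 0.0188 0.09118834741292846
```

Run:
```python
import cv2
for n in ("top","side"):
    im=cv2.imread(f"pics/{n}0.png"); cv2.imwrite(f"pics/{n}0b.png",cv2.resize(im,(800,600),interpolation=cv2.INTER_CUBIC))
```

```text
(no output)
```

View pics/top0b.png

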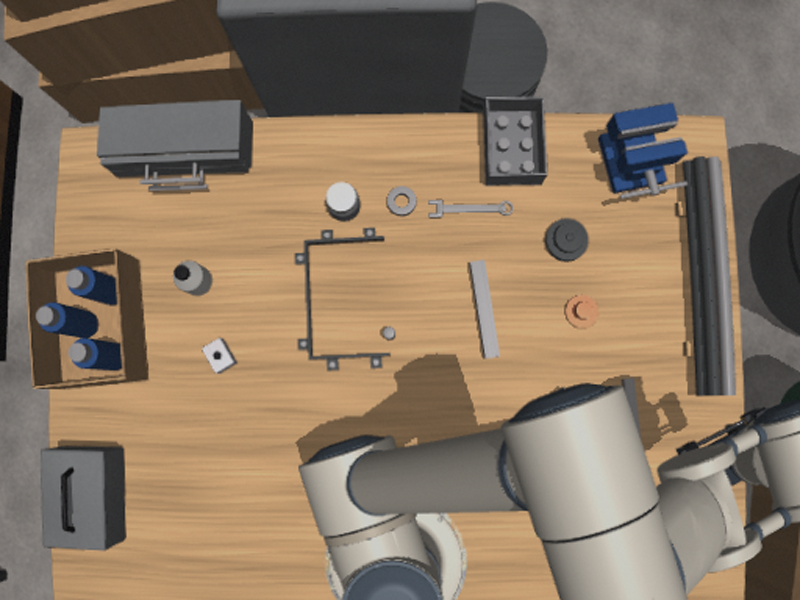

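View pics/side0b.png

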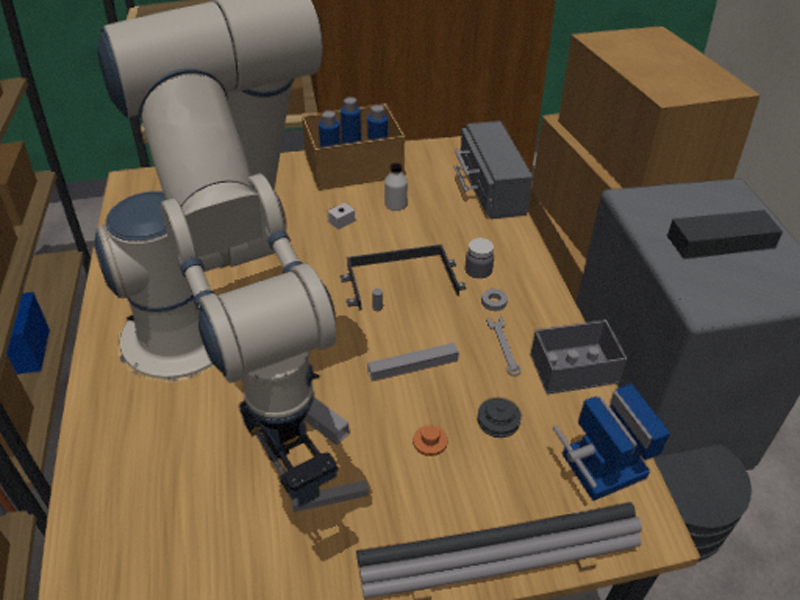

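Top view: the candidate tube is at about (483,310) outside the mouth of the dark bay (305–390, 240–357), with the post at (388,332). The side view shows two more tube-like pieces under the gripper, at (325,420) and (330,495). I'll measure all of them.

```bash
cat > h.py <<'E'
import cv2, numpy as np
def K(d):
    f=192/np.tan(np.radians(d["fov_y"]/2)); return np.array([[f,0,d["cx"]],[0,f,d["cy"]],[0,0,1.]])
def ray2plane(d,px,z):
    px=np.asarray(px,float).reshape(-1,1,2)
    u=cv2.undistortPoints(px,K(d),np.array(d["D"])).reshape(-1,2)
    R=np.array(d["R"]);t=np.array(d["t"]);C=-R.T@t
    v=np.c_[u,np.ones(len(u))]@R
    return (C+v*((z-C[2])/v[:,2])[:,None])
def proj(d,X):
    R=np.array(d["R"]);r,_=cv2.Rodrigues(R)
    return cv2.projectPoints(np.asarray(X,float).reshape(-1,1,3),r,np.array(d["t"]),K(d),np.array(d["D"]))[0].reshape(-1,2)
E
python3 - <<'E'
from h import *
d=np.load("pics/top0.npy",allow_pickle=True).item()
im=d["pixels"]
c=im[120:260,180:340]; cv2.imwrite("pics/crop1.png",cv2.resize(c,(800,700)[:1]+(600,) if 0 else (640,560),interpolation=cv2.INTER_NEAREST))
s=np.load("pics/side0.npy",allow_pickle=True).item()["pixels"]
cv2.imwrite("pics/crop2.png",cv2.resize(s[150:330,150:310],(640,600) if 0 else (533,600),interpolation=cv2.INTER_CUBIC))
E
```

```text
(no output)
```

View pics/crop1.png

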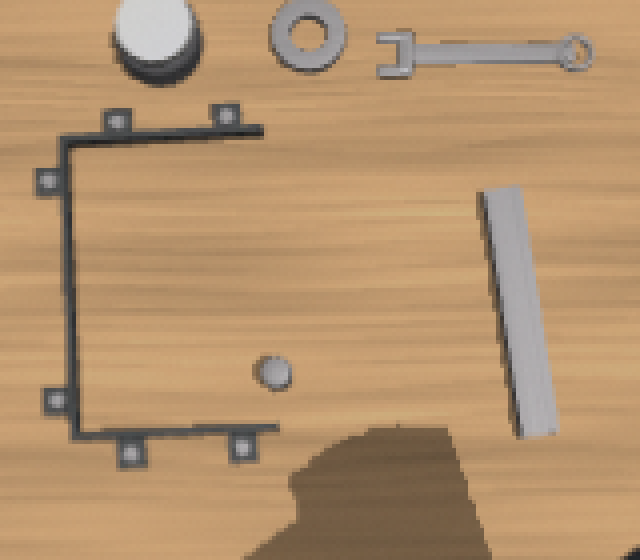

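View pics/crop2.png

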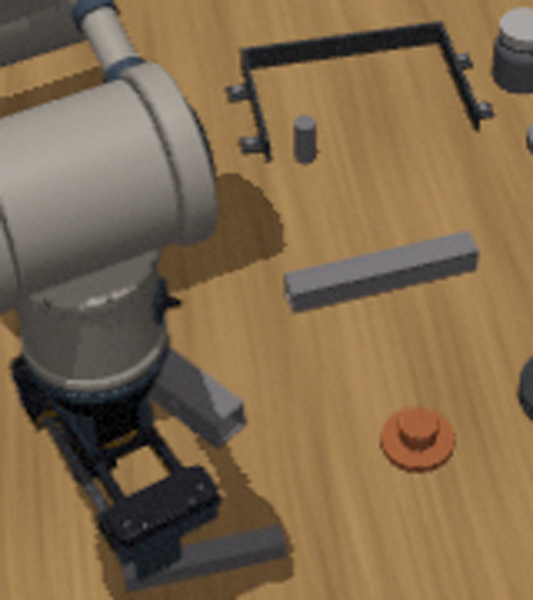

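Run:
```python
from h import *
d=np.load("pics/top0.npy",allow_pickle=True).item(); im=d["pixels"]
cp=lambda a:(np.array(a,float)+.5)/4-.5+[180,120]
# tube mask: bright grey
hsv=cv2.cvtColor(im,cv2.COLOR_BGR2HSV)
m=((hsv[...,1]<60)&(hsv[...,2]>125)).astype(np.uint8); m[:,:290]=0;m[:150]=0;m[240:]=0;m[:,330:]=0
cs,_=cv2.findContours(m,0,1); c=max(cs,key=cv2.contourArea); pts=c.reshape(-1,2)
W=ray2plane(d,np.argwhere(m)[:,::-1],.03)
r=cv2.minAreaRect((W[:,:2]*1000).astype(np.float32)); print("tube",r,cv2.boxPoints(r).tolist())
print("corners hand",np.round(ray2plane(d,cp([(483,190),(520,187),(558,434),(520,437)]),.03),4)[:,:2].tolist())
# bay, top edges z=.03 outer & inner
for n,p in dict(outerFarBack=(62,137),innerFarBack=(71,146),farMouthIn=(263,136),farMouthOut=(263,125),nearBackOut=(73,440),nearMouthOut=(279,431),nearMouthIn=(279,424),innerNearBack=(79,431)).items(): print(n,np.round(ray2plane(d,cp([p]),.03)[0],4))
print("post top",ray2plane(d,cp([(277,373)]),.055)[0])
for n in ("top","side"):
    pass
```

```text
tube ((516.7155151367188, -188.759765625), (200.9138946533203, 30.836713790893555), 7.218508243560791) [[415.1174011230469, -186.08639526367188], [418.9921569824219, -216.6787109375], [618.3135986328125, -191.43313598632812], [614.4388427734375, -160.8408203125]]
corners hand [[0.6141, -0.1598], [0.6161, -0.1896], [0.4179, -0.2151], [0.416, -0.1848]]
outerFarBack [0.6624 0.1785 0.03  ]
innerFarBack [0.6549 0.1712 0.03  ]
farMouthIn [0.6604 0.0161 0.03  ]
farMouthOut [0.6695 0.016  0.03  ]
nearBackOut [0.4181 0.1694 0.03  ]
nearMouthOut [0.4234 0.0058 0.03  ]
nearMouthIn [0.429  0.0057 0.03  ]
innerNearBack [0.4252 0.1646 0.03  ]
post top [0.46762925 0.0062481  0.055     ]
```

```bash
cat >> h.py <<'E'
A0=np.radians(1.65); O=np.array([.540,.169])      # bay frame in world
def b2w(p,th=0.):
    c,s=np.cos(A0),np.sin(A0); return O+np.array([c*p[0]-s*p[1],s*p[0]+c*p[1]])
def w2b(p):
    c,s=np.cos(A0),np.sin(A0); v=np.asarray(p)-O; return np.array([c*v[0]+s*v[1],-s*v[0]+c*v[1]])
def Rz(phi): # tool down, tool x at world yaw phi (deg)
    a=np.radians(phi);c,s=np.cos(a),np.sin(a)
    return np.array([[c,s,0],[s,-c,0],[0,0,-1.]])
def U(a): a=np.radians(a); return np.array([np.cos(a),np.sin(a)])
def N(a): return U(a+90)
def tube(d,amin=400):
    """tube top face from top view: centre (world), yaw deg, size mm"""
    im=d["pixels"]; hsv=cv2.cvtColor(im,cv2.COLOR_BGR2HSV)
    m=((hsv[...,1]<60)&(hsv[...,2]>120)).astype(np.uint8)
    n,lab,st,_=cv2.connectedComponentsWithStats(m); out=[]
    for i in range(1,n):
        if st[i,4]<amin: continue
        W=ray2plane(d,np.argwhere(lab==i)[:,::-1],.03)[:,:2]*1000
        if W[:,0].min()<330 or W[:,0].max()>720 or W[:,1].min()<-330 or W[:,1].max()>200: continue
        (c,wh,a)=cv2.minAreaRect(W.astype(np.float32))
        if wh[0]<wh[1]: a-=90; wh=wh[::-1]
        out.append((np.array(c)/1000,(a+90)%180-90,wh))
    return out
E
python3 - <<'E'
from h import *
from plant import *
d=np.load("pics/top0.npy",allow_pickle=True).item(); print(tube(d))
print(np.round(current_tcp_rot(),2).tolist())
c=np.array([.5167,-.1888]); cor=c-.05*U(7.2)
for a in (7.2,35,64):
    cc=cor+.05*U(a); p=cc+.082*U(a)-.033*N(a)
    q=cc-.115*U(a)
    for k in (0,180,90,-90):
        print(a,k,np.round(p,3),[np.round(x,0).tolist() if x is not None else None for x in (inverse_kinematics([*p,.008],Rz(a+k)),inverse_kinematics([*q,.008],Rz(a+k)))])
E
```

```text
[(array([ 0.51671552, -0.18875977]), 7.218508243560791, (200.9138946533203, 30.836713790893555))]
[[0.39, -0.0, 0.92], [-0.92, 0.0, 0.39], [-0.0, -1.0, 0.0]]
7.2 0 [ 0.602 -0.211] [None, None]
7.2 180 [ 0.602 -0.211] [[-45.0, 84.0, 38.0, 55.0, 132.0, 134.0], [-56.0, 77.0, 67.0, 32.0, 121.0, 108.0]]
7.2 90 [ 0.602 -0.211] [[-55.0, 83.0, 116.0, 117.0, 99.0, 73.0], [-92.0, 95.0, 128.0, 84.0, 84.0, 47.0]]
7.2 -90 [ 0.602 -0.211] [None, [-16.0, 79.0, 57.0, -31.0, 129.0, 69.0]]
35 0 [ 0.594 -0.146] [[12.0, 79.0, 109.0, 247.0, 93.0, 98.0], [-1.0, 100.0, 132.0, 246.0, 118.0, 136.0]]
35 180 [ 0.594 -0.146] [[-32.0, 89.0, 24.0, 47.0, 148.0, 132.0], [-44.0, 81.0, 49.0, 16.0, 138.0, 102.0]]
35 90 [ 0.594 -0.146] [[-56.0, 77.0, 104.0, 89.0, 90.0, 89.0], [-82.0, 77.0, 105.0, 63.0, 89.0, 88.0]]
35 -90 [ 0.594 -0.146] [[-0.0, 87.0, 31.0, -57.0, 136.0, 42.0], [-7.0, 77.0, 69.0, -48.0, 115.0, 65.0]]
64 0 [ 0.555 -0.091] [[1.0, 96.0, 129.0, 216.0, 129.0, 114.0], [-61.0, 114.0, 138.0, 114.0, 141.0, 30.0]]
64 180 [ 0.555 -0.091] [[-20.0, 89.0, 24.0, 16.0, 156.0, 105.0], [-32.0, 85.0, 38.0, -12.0, 147.0, 80.0]]
64 90 [ 0.555 -0.091] [[-52.0, 75.0, 89.0, 65.0, 97.0, 104.0], [-69.0, 75.0, 79.0, 50.0, 107.0, 109.0]]
64 -90 [ 0.555 -0.091] [[13.0, 78.0, 62.0, -58.0, 114.0, 57.0], [0.0, 75.0, 85.0, -65.0, 99.0, 72.0]]
```

```bash
cat >> h.py <<'E'
def Rz(phi): # tool y down (along fingers), tool x (jaws) at world yaw phi
    a=np.radians(phi);c,s=np.cos(a),np.sin(a)
    return np.array([[c,0,-s],[s,0,c],[0,-1.,0]])
E
python3 - <<'E'
from h import *
from plant import *
c=np.array([.5167,-.1888]); cor=c-.05*U(7.2)
for a in (7.2,35,64):
    cc=cor+.05*U(a); p=cc+.082*U(a)-.033*N(a)
    q=cc-.115*U(a)
    for k in (0,180,90,-90):
        print(a,k,np.round(p,3),[np.round(x,0).tolist() if x is not None else None for x in (inverse_kinematics([*p,.008],Rz(a+k)),inverse_kinematics([*q,.008],Rz(a+k)))])
E
```

```text
7.2 0 [ 0.602 -0.211] [[-25.0, 43.0, 85.0, -0.0, 52.0, -32.0], [-34.0, 35.0, 113.0, -0.0, 33.0, -42.0]]
7.2 180 [ 0.602 -0.211] [[-25.0, 43.0, 85.0, -0.0, 52.0, 148.0], [-34.0, 35.0, 113.0, -0.0, 33.0, 138.0]]
7.2 90 [ 0.602 -0.211] [[-25.0, 43.0, 85.0, -0.0, 52.0, -122.0], [-34.0, 35.0, 113.0, -0.0, 33.0, -132.0]]
7.2 -90 [ 0.602 -0.211] [[-25.0, 43.0, 85.0, -0.0, 52.0, 58.0], [-34.0, 35.0, 113.0, -0.0, 33.0, 48.0]]
35 0 [ 0.594 -0.146] [[-19.0, 42.0, 89.0, -0.0, 49.0, -54.0], [-37.0, 35.0, 109.0, -0.0, 35.0, -72.0]]
35 180 [ 0.594 -0.146] [[-19.0, 42.0, 89.0, -0.0, 49.0, 126.0], [-37.0, 35.0, 109.0, -0.0, 35.0, 108.0]]
35 90 [ 0.594 -0.146] [[-19.0, 42.0, 89.0, -0.0, 49.0, -144.0], [-37.0, 35.0, 109.0, -0.0, 35.0, -162.0]]
35 -90 [ 0.594 -0.146] [[-19.0, 42.0, 89.0, -0.0, 49.0, 36.0], [-37.0, 35.0, 109.0, -0.0, 35.0, 18.0]]
64 0 [ 0.555 -0.091] [[-15.0, 39.0, 97.0, -0.0, 44.0, -79.0], [-37.0, 37.0, 105.0, -0.0, 38.0, -101.0]]
64 180 [ 0.555 -0.091] [[-15.0, 39.0, 97.0, -0.0, 44.0, 101.0], [-37.0, 37.0, 105.0, -0.0, 38.0, 79.0]]
64 90 [ 0.555 -0.091] [[-15.0, 39.0, 97.0, -0.0, 44.0, -169.0], [-37.0, 37.0, 105.0, -0.0, 38.0, 169.0]]
64 -90 [ 0.555 -0.091] [[-15.0, 39.0, 97.0, -0.0, 44.0, 11.0], [-37.0, 37.0, 105.0, -0.0, 38.0, -11.0]]
```

```bash
cat > a.py <<'E'
from h import *
from plant import *
c=np.array([.5167,-.1888]); a0=7.2; cor=c-.05*U(a0)
def P(a,off): return [*(cor+(.05+.083)*U(a)-off*N(a)),.012]
gripper_to(0.0)
p=P(a0,.045); movep([p[0],p[1],.10],Rz(a0)); move_straight(p,vel=.12)
print(current_clock(),current_ft_force())
print("hit",move_straight(P(a0,.027),vel=.04,stop_force=4), current_eef_pos(),current_ft_force())
off=(c-np.array(current_eef_pos()[:2]))@N(a0); print("off",off)
for a in (15,24,33,42):
    move_straight(P(a,off),rotation=Rz(a),vel=.10); print(a,np.round(current_ft_force(),1),round(current_clock(),2))
d=get_image("top"); cv2.imwrite("pics/a1.png",d["pixels"]); np.save("pics/a1.npy",d,allow_pickle=True); print(tube(d))
E
python3 a.py
```

```text
4.225 [-0.06938248  0.31011525  0.49025735]
hit False [ 0.60231666 -0.20492543  0.01201263] [-0.26689038  0.01076413  0.45597535]
off 0.02672889162726585
15 [ 0.1 -0.6 -0.8] 5.16
24 [ 0.8 -0.5 -0.8] 5.53
33 [1.3 1.1 0. ] 5.89
42 [ 0.6  0.3 -0.8] 6.26
[(array([ 0.56104199, -0.12944514]), 72.1562728881836, (206.53355407714844, 87.23189544677734))]
```

View pics/a1.png

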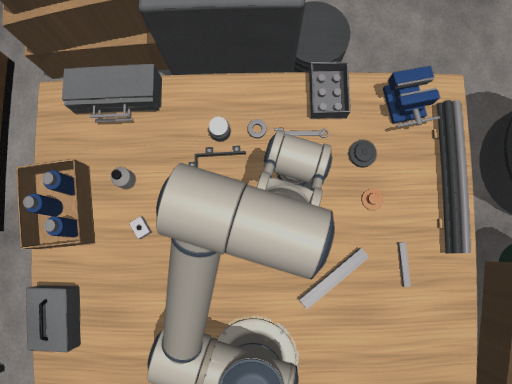

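The arm now hides the tube from above. The picture also confirms the lookalikes: a longer one at (335,278) and a shorter one at (404,263), so mine is the middle-sized. Next, the side and wrist views.

```bash
cat > look.py <<'E'
import sys
from h import *
from plant import *
t=sys.argv[1]; ims=[]
for n in ("side","wrist"):
    p=current_eef_pos();R=current_tcp_rot(); d=get_image(n); d["p"]=p;d["Rt"]=R; np.save(f"pics/{t}_{n}.npy",d,allow_pickle=True); ims.append(d["pixels"])
cv2.imwrite(f"pics/{t}.png",cv2.resize(np.hstack([ims[0][100:300,180:380] if 0 else ims[0],ims[1]]),(800,300),interpolation=cv2.INTER_AREA)); print(current_clock(),np.round(current_eef_pos(),4))
E
python3 look.py l1; python3 -c "
import numpy as np
d=np.load('pics/l1_wrist.npy',allow_pickle=True).item();print(np.round(d['tool_from_camera'],3),d['fov_y'])"
```

```text
6.4083 [ 0.5842 -0.1267  0.012 ]
[[ 1.     0.001  0.    -0.   ]
 [-0.    -0.275  0.962 -0.172]
 [ 0.001 -0.962 -0.275  0.078]
 [ 0.     0.     0.     1.   ]] 71.77912884416364
```

View pics/l1.png

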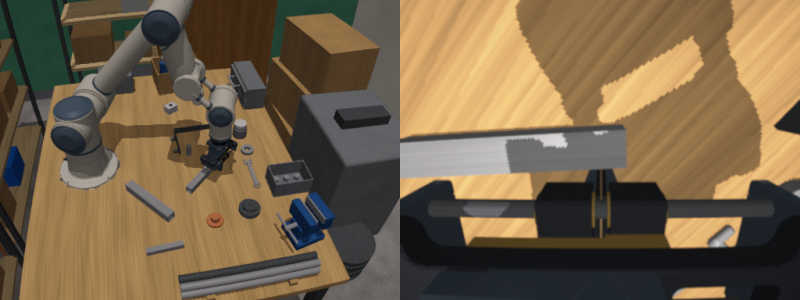

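```bash
cat >> h.py <<'E'
def wcal(d):
    T=np.array(d["tool_from_camera"]); W=np.eye(4); W[:3,:3]=d["Rt"]; W[:3,3]=d["p"]
    M=np.linalg.inv(W@T); e=dict(d); e["R"]=M[:3,:3]; e["t"]=M[:3,3]; return e
E
python3 -c "
from h import *
d=np.load('pics/l1_wrist.npy',allow_pickle=True).item();cv2.imwrite('pics/l1w.png',d['pixels'])"
```

```text
(no output)
```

View pics/l1w.png

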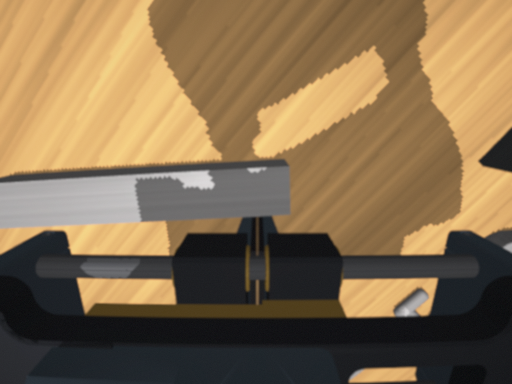

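```bash
python3 -c "
from h import *
d=wcal(np.load('pics/l1_wrist.npy',allow_pickle=True).item())
W=ray2plane(d,[(288,164),(289,213),(5,182),(5,226)],.03)[:,:2];print(W)
e=W[0]-W[2];f=W[1]-W[3];print(np.degrees(np.arctan2(e[1],e[0])),np.degrees(np.arctan2(f[1],f[0])),np.linalg.norm(W[0]-W[1]))
m=(W[0]+W[1])/2;a=(np.degrees(np.arctan2(e[1],e[0]))+np.degrees(np.arctan2(f[1],f[0])))/2
c=m-.1*U(a);print(a,c,'bay',w2b(c)*1000,a-1.65)
"
```

```text
[[ 0.56254235 -0.07557233]
 [ 0.58402466 -0.09720757]
 [ 0.43940257 -0.19975754]
 [ 0.45299129 -0.2271589 ]]
45.24218394107004 44.762453760102055 0.030488902568663104
45.00231885058605 [ 0.50257569 -0.15710349] bay [ -46.79860273 -324.89068109] 43.35231885058605
```

```bash
cat > b.py <<'E'
from h import *
from plant import *
c=np.array([.5167,-.1888]); cor=c-.05*U(7.2); off=.0267
def P(a,off,z=.012): return [*(cor+(.05+.083)*U(a)-off*N(a)),z]
for a in (51,60.5):
    move_straight(P(a,off),rotation=Rz(a),vel=.10); print(a,np.round(current_ft_force(),1),round(current_clock(),2))
move_straight(P(a,off+.025),vel=.15)
move_straight(P(a,off+.03,.09),vel=.2)
gripper_to(.016)
b=63.; cc=cor+.05*U(b); q=cc-.15*U(b)
movep([*q,.09],Rz(b-90))
print(current_clock(),inverse_kinematics([*q,.012],Rz(b-90)))
E
python3 b.py; python3 look.py l2;python3 -c "
from h import *
d=np.load('pics/l2_wrist.npy',allow_pickle=True).item();cv2.imwrite('pics/l2w.png',d['pixels'])"
```

```text
51 [-0.3 -0.4  0.1] 6.78
60.5 [-0.2 -1.4 -0.3] 7.15
9.525 [-4.07056979e+01  3.63576328e+01  1.04501197e+02 -2.54444375e-14
  3.91411705e+01 -1.37056979e+01]
9.625 [ 0.4224 -0.2837  0.09  ]
```

View pics/l2w.png

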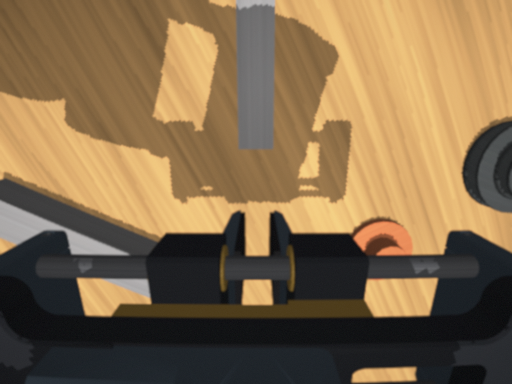

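```bash
python3 -c "
from h import *
d=wcal(np.load('pics/l2_wrist.npy',allow_pickle=True).item())
W=ray2plane(d,[(238.5,148),(273,148),(237,3),(275,3)],.03)[:,:2];print(W)
e=W[2]-W[0];f=W[3]-W[1];print(np.degrees(np.arctan2(e[1],e[0])),np.degrees(np.arctan2(f[1],f[0])),np.linalg.norm(W[0]-W[1]))
m=(W[0]+W[1])/2;a=(np.degrees(np.arctan2(e[1],e[0]))+np.degrees(np.arctan2(f[1],f[0])))/2
c=m+.1*U(a);print(a,c,'bay',w2b(c)*1000,a-1.65,'end',m)
print(ray2plane(d,[(155,243),(150,293)],.03))
"
```

```text
[[ 0.43127895 -0.2291082 ]
 [ 0.45798652 -0.24260996]
 [ 0.48203313 -0.13011728]
 [ 0.50812379 -0.14328836]]
62.85508439027356 63.21548378880101 0.029926446056598582
63.035284089537285 [ 0.48997691 -0.14673049] bay [ -59.09348095 -314.1592143 ] 61.385284089537286 end [ 0.44463274 -0.23585908]
[[ 0.3166995  -0.27283312  0.03      ]
 [ 0.28057201 -0.31831876  0.03      ]]
```

```bash
cat > c.py <<'E'
from h import *
from plant import *
a=63.03; m=np.array([.44463,-.23586]); c0=m+.1*U(a)
c1=b2w([.045,-.104]); D=c1-c0; print(D)
R=Rz(a-90)
s=m-.035*U(a); move_straight([*s,.012],rotation=R,vel=.15)
s=m-.012*U(a); move_straight([*s,.012],vel=.08); print(current_ft_force())
move_straight([*(s+.55*D),.012],vel=.09); print(np.round(current_ft_force(),1),current_clock())
E
python3 c.py; python3 look.py l3;python3 -c "
from h import *
d=np.load('pics/l3_wrist.npy',allow_pickle=True).item();cv2.imwrite('pics/l3w.png',d['pixels'])"
```

```text
[0.09799352 0.21307444]
[-1.23607349  0.32010345 -0.88465346]
[-0.9  0.3 -1. ] 12.325
12.425 [ 0.493  -0.1296  0.012 ]
```

View pics/l3w.png

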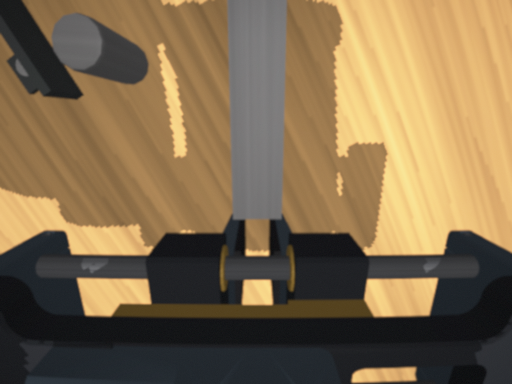

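```bash
cat > m.py <<'E'
import sys
from h import *
def meas(t,px,sign=+1):
    d=wcal(np.load(f'pics/{t}_wrist.npy',allow_pickle=True).item())
    W=ray2plane(d,px,.03)[:,:2]
    e=W[2]-W[0];f=W[3]-W[1];a=(np.degrees(np.arctan2(e[1],e[0])),np.degrees(np.arctan2(f[1],f[0])))
    m=(W[0]+W[1])/2; c=m+.1*U(np.mean(a)); print('angles',a,'width',np.linalg.norm(W[0]-W[1]),'c',c,'bay mm',w2b(c)*1000,np.mean(a)-1.65,'end',m); return d
E
python3 -c "
from m import *
d=meas('l3',[(233,216),(283,216),(229,3),(286,3)])
W=ray2plane(d,[(77,40)],.055)[0];print('post',W,w2b(W[:2])*1000)
W=ray2plane(d,[(80,97),(52,98)],.03)[:,:2];print('near wall mouth?',W,[w2b(w)*1000 for w in W])
"
```

```text
angles (np.float64(62.76593572383071), np.float64(63.66246162188124)) width 0.030901655233627732 c [ 0.54671274 -0.02290469] bay mm [   1.18426377 -192.01840277] 61.56419867285597 end [ 0.50164711 -0.11217444]
post [0.47145479 0.00736553 0.055     ] [ -73.17088782 -159.59376426]
near wall mouth? [[ 0.44492273 -0.00418439]
 [ 0.4301428   0.00315802]] [array([-100.02450863, -170.37492956]), array([-114.58689929, -162.60999625])]
```

```bash
cat > c2.py <<'E'
from h import *
from plant import *
a=63.03; m=np.array([.44463,-.23586]); D=np.array([0.09799352,0.21307444])
s=m-.012*U(a)
print(move_straight([*(s+.975*D),.012],vel=.08,stop_force=10)); print(np.round(current_ft_force(),1),current_clock())
E
python3 c2.py; python3 look.py l4;python3 -c "
from h import *
d=np.load('pics/l4_wrist.npy',allow_pickle=True).item();cv2.imwrite('pics/l4w.png',d['pixels'])"
```

```text
False
[ 0.3 -0.2  0.1] 13.825
13.925 [ 0.5347 -0.0391  0.012 ]
```

View pics/l4w.png

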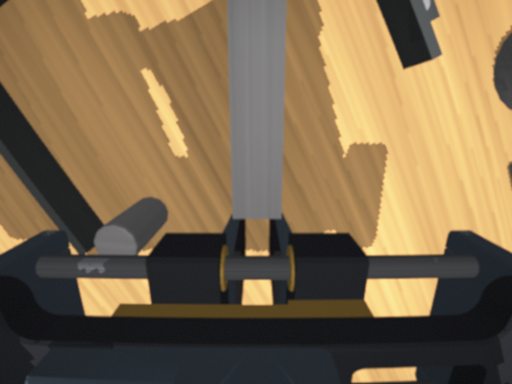

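View pics/l4.png

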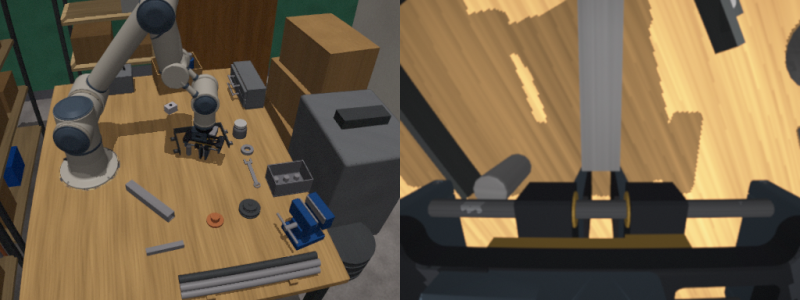

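```bash
python3 -c "
from m import *
d=meas('l4',[(232.5,217),(283,217),(228,3),(286,3)])
W=ray2plane(d,[(407,67),(439,53)],.03)[:,:2];print('far wall mouth',W,[w2b(w)*1000 for w in W])
"
```

```text
angles (np.float64(62.86424004178252), np.float64(63.67413944417035)) width 0.03126619065215898 c [0.58788596 0.06706247] bay mm [  44.93091593 -103.27409385] 61.61918974297644 end [ 0.54290602 -0.0222505 ]
far wall mouth [[0.65429532 0.0181079 ]
 [0.67278667 0.01714683]] [array([ 109.90314468, -154.12055408]), array([ 128.35916204, -155.61366264])]
```

```bash
cat > d.py <<'E'
from h import *
from plant import *
a=63.2; p=np.array(current_eef_pos()[:2])
print(move_straight([*(p+.005*U(a)),.012],vel=.05,stop_force=10))
p=np.array(current_eef_pos()[:2]); end=p+.0185*U(a); cc=end+.1*U(a); print("c bay",w2b(cc)*1000)
np.save("cc.npy",cc)
move_straight([*(p-.02*U(a)),.012],vel=.12)
move_straight([*(p-.025*U(a)),.07],vel=.2)
C=cc+.05*U(a)
def P(a,off,z=.012): return [*(C-(.05+.085)*U(a)-off*N(a)),z]
gripper_to(0)
movep(P(a,.055,.07),Rz(a))
move_straight(P(a,.055),vel=.15)
off=.0315
move_straight(P(a,off),vel=.08); print(current_clock(),current_ft_force())
for t in (55,47):
    move_straight(P(t,off),rotation=Rz(t),vel=.1); print(t,np.round(current_ft_force(),1),round(current_clock(),2))
E
python3 d.py; python3 look.py l5;python3 -c "
from h import *
d=np.load('pics/l5_wrist.npy',allow_pickle=True).item();cv2.imwrite('pics/l5w.png',d['pixels'])"
```

```text
False
c bay [ 47.73586087 -99.07877494]
17.7333 [ 0.97579662  0.58299089 -0.4308348 ]
55 [0.1 0.7 0.1] 18.08
47 [0.1 0.2 0. ] 18.43
18.525 [ 0.5452 -0.0046  0.0121]
```

View pics/l5w.png

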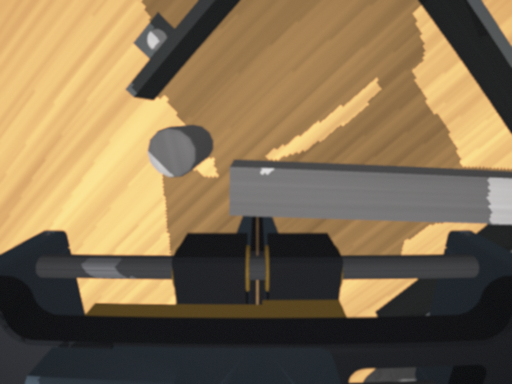

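```bash
cat > m2.py <<'E'
from h import *
def meas2(t,px):  # left-end upper, left-end lower, right upper, right lower (top face), near end at left
    d=wcal(np.load(f'pics/{t}_wrist.npy',allow_pickle=True).item())
    W=ray2plane(d,px,.03)[:,:2]
    e=W[2]-W[0];f=W[3]-W[1];a=[np.degrees(np.arctan2(v[1],v[0])) for v in (e,f)]
    m=(W[0]+W[1])/2; c=m+.1*U(np.mean(a)); print('ang',np.round(a,1),'w',np.linalg.norm(W[0]-W[1]),'c',c,'bay mm',np.round(w2b(c)*1000,1),np.mean(a)-1.65,'corner',W[0]); return d,W
E
python3 -c "
from m2 import *
d,W=meas2('l5',[(231,166),(231,214),(490,176),(490,223)])
P=ray2plane(d,[(172,152)],.055)[0,:2];print('post',P,w2b(P)*1000,'dist corner-post surf',np.linalg.norm(P-W[0])-.0125)
W=ray2plane(d,[(129,90),(155,98)],.03)[:,:2];print('near wall end',W,[w2b(w)*1000 for w in W])
"
```

```text
ang [45.2 45. ] w 0.029937676685708688 c [0.5782128  0.07945689] bay mm [ 35.6 -90.6] 43.456414734523456 corner [0.49691335 0.01906216]
post [0.47088277 0.00757484] [ -73.73664237 -159.36806633] dist corner-post surf 0.015952589895454256
near wall end [[0.42816996 0.00731353]
 [0.44097665 0.01470977]] [array([-116.43926389, -158.39939751]), array([-103.42491644, -151.37498545])]
```

```bash
cat > e.py <<'E'
from h import *
from plant import *
a=45.1; cc=np.array([.57821,.07946]); C=cc+.05*U(a); off=.0315
def P(a,off,z=.012): return [*(C-(.05+.070)*U(a)-off*N(a)),z]
p=np.array(current_eef_pos()[:2]); move_straight([*(p-.010*N(a)),.012],vel=.1)
move_straight(P(a,.042),rotation=Rz(a),vel=.1)
move_straight(P(a,off),vel=.08)
for t in (38,31):
    print(t,move_straight(P(t,off),rotation=Rz(t),vel=.08,stop_force=15),np.round(current_ft_force(),1),round(current_clock(),2))
E
python3 e.py; python3 look.py l6;python3 -c "
from h import *
d=np.load('pics/l6_wrist.npy',allow_pickle=True).item();cv2.imwrite('pics/l6w.png',d['pixels'])"
```

```text
38 False [0.7 1.1 0.2] 19.69
31 False [ 0.3 -0.1 -0.2] 20.03
20.1333 [0.5275 0.0257 0.012 ]
```

View pics/l6w.png

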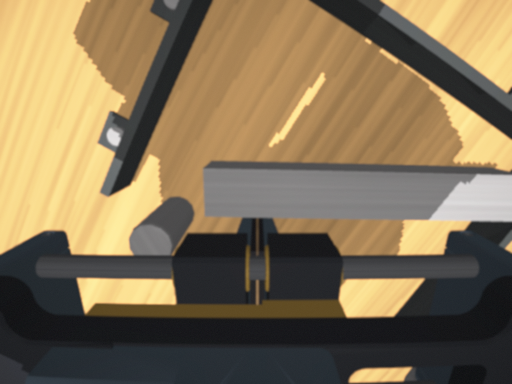

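```bash
python3 -c "
from m2 import *
d,W=meas2('l6',[(205,168),(205,214),(490,174),(490,221)])
P=ray2plane(d,[(153,240)],.055)[0,:2];print('post',P,w2b(P)*1000,'corners-post surf',[np.linalg.norm(P-w)-.0125 for w in W[:2]])
"
```

```text
ang [30.2 29.6] w 0.028799633522547104 c [0.56848903 0.08975426] bay mm [ 26.2 -80. ] 28.233027190154907 corner [0.47498578 0.05262491]
post [0.47128927 0.01014372] [ -73.25633893 -156.81195793] corners-post surf [np.float64(0.030141708422172727), np.float64(0.011816291396882676)]
```

```bash
cat > f.py <<'E'
from h import *
from plant import *
a=29.9; cc=np.array([.56849,.08975]); C=cc+.05*U(a); off=.0315
def P(a,off,z=.012): return [*(C-(.05+.070)*U(a)-off*N(a)),z]
for t in (23,16,9):
    print(t,move_straight(P(t,off),rotation=Rz(t),vel=.08,stop_force=15),np.round(current_ft_force(),1),round(current_clock(),2))
E
python3 f.py; python3 look.py l7;python3 -c "
from h import *
d=np.load('pics/l7_wrist.npy',allow_pickle=True).item();cv2.imwrite('pics/l7w.png',d['pixels'])"
```

```text
23 False [-0.1 -0.1  0.4] 20.51
16 False [-0.2  0.9 -0. ] 20.85
9 False [ 0.5 -0.7  0.2] 21.19
21.2917 [0.4987 0.0643 0.012 ]
```

View pics/l7w.png

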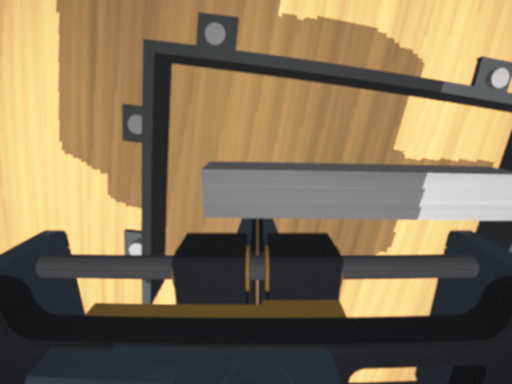

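```bash
python3 -c "
from m2 import *
d,W=meas2('l7',[(203,168),(203,215),(490,172),(490,219)])
for z in (.03,0):
  W=ray2plane(d,[(170,53),(505,107),(170,63)],z)[:,:2];e=W[1]-W[0];print(z,W,np.degrees(np.arctan2(e[1],e[0])),[w2b(w)*1000 for w in W])
d=d['pixels'];cv2.imwrite('pics/l7c.png',cv2.resize(d[20:150,130:512],None,fx=2,fy=2,interpolation=0))
"
```

```text
ang [8.6 8.2] w 0.029454801307444628 c [0.5592474  0.10849446] bay mm [ 17.5 -61. ] 6.783353462373919 corner [0.45876744 0.10847298]
0.03 [[0.43446142 0.16737795]
 [0.62531644 0.17232359]
 [0.43489327 0.1624353 ]] 1.4843784259285018 [array([-105.54152183,    1.4174956 ]), array([85.37676806,  0.86561768]), array([-105.25217117,   -3.53554229])]
0 [[0.42454338 0.17247133]
 [0.652586   0.17838061]
 [0.42505937 0.16656561]] 1.4843784259285082 [array([-115.30879516,    6.79433907]), array([112.80942757,   6.13492917]), array([-114.96306527,    0.87621462])]
```

View pics/l7c.png

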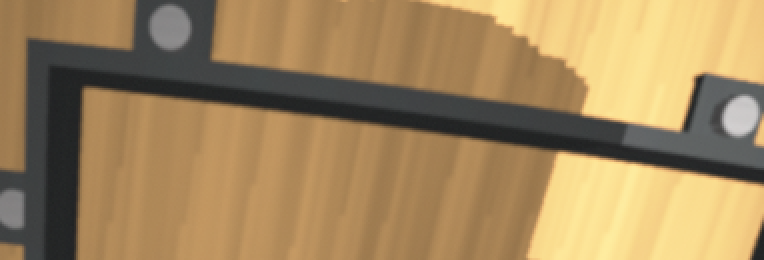

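```bash
cat > g.py <<'E'
from h import *
from plant import *
a=8.4; p=np.array(current_eef_pos()[:2]); cc=np.array([.5592,.1085])
move_straight([*(p-.015*N(a)),.012],vel=.12)
q=cc-.052*N(2.)-.008*U(2)
move_straight([*q,.012],rotation=Rz(1.6),vel=.12)
gripper_to(.091)
print(current_clock(),w2b(current_eef_pos()[:2])*1000)
n=N(1.6); r=current_ft_force()
s=q+n*(.139-q[1])/n[1]   # TCP y ~ where tube would be ~ flush; wall at ~.170
h=move_straight([*(q+n*.056),.012],vel=.06,stop_force=12); print(h,np.array(current_ft_force())-r,current_clock(),w2b(current_eef_pos()[:2])*1000)
if not h:
    h=move_straight([*(q+n*.075),.012],vel=.04,stop_force=12); print(h,np.array(current_ft_force())-r,current_clock(),w2b(current_eef_pos()[:2])*1000)
E
python3 g.py; python3 look.py l8;python3 -c "
from h import *
d=np.load('pics/l8_wrist.npy',allow_pickle=True).item();cv2.imwrite('pics/l8w.png',d['pixels'])"
```

```text
23.5583 [   9.75636111 -113.07427481]
False [-0.14221658 -1.13662217  0.26312466] 24.6417 [  9.88315413 -57.17685226]
True [ 1.16536259 -9.29597269  5.10744618] 25.0083 [ 10.24465363 -46.35879123]
25.1083 [0.5516 0.1229 0.012 ]
```

View pics/l8w.png

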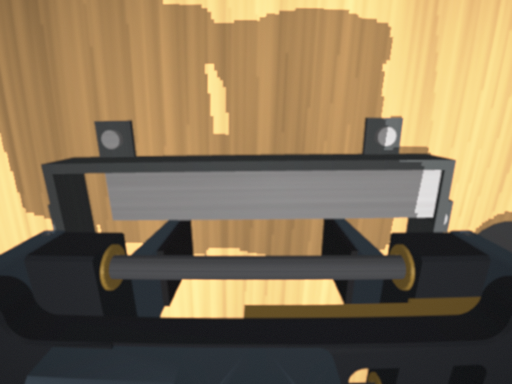

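```bash
python3 -c "
from m2 import *
d,W=meas2('l8',[(108,171),(113,218.5),(441,169.5),(436,217)])
print([np.round(w2b(w)*1000,1) for w in W])
d=d['pixels'];cv2.imwrite('pics/l8c.png',cv2.resize(d[140:240,40:470],(800,400),interpolation=cv2.INTER_CUBIC))
"
```

```text
ang [2.  1.9] w 0.03029714969219249 c [0.56034258 0.1567792 ] bay mm [ 20.  -12.8] 0.2842161691575418 corner [0.46072104 0.16854916]
[array([-79.3,   1.8]), array([-80.8, -28.4]), array([120.1,   2.9]), array([122.8, -27.5])]
```

View pics/l8c.png

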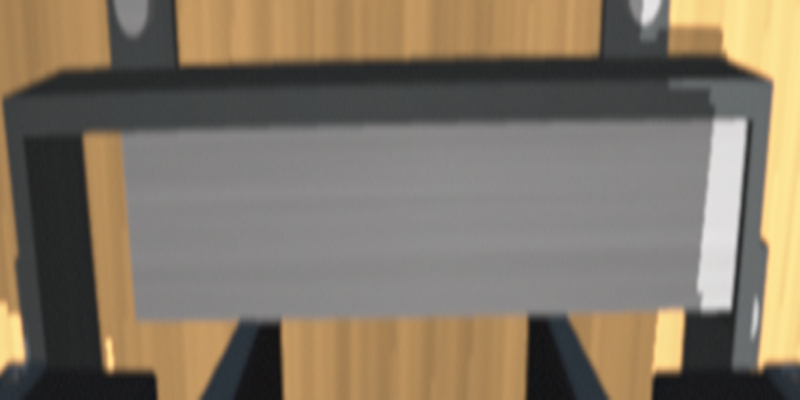

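```bash
cat > i.py <<'E'
from h import *
from plant import *
p=np.array(current_eef_pos()[:2]); n=N(1.6)
move_straight([*(p-.035*n),.012],vel=.1)
move_straight([*(p-.035*n),.2],vel=.2)
p=current_eef_pos();R=current_tcp_rot();d=get_image("wrist");d["p"]=p;d["Rt"]=R;np.save("pics/l9_wrist.npy",d,allow_pickle=True);cv2.imwrite("pics/l9w.png",d["pixels"])
set_joints([-72.565, 28.281, 77.091, 0, 74.628, -5.472])
d=get_image("top");np.save("pics/top9.npy",d,allow_pickle=True);cv2.imwrite("pics/top9.png",d["pixels"])
im=d["pixels"][120:260,180:340];cv2.imwrite("pics/top9c.png",cv2.resize(im,(640,560),interpolation=cv2.INTER_NEAREST))
for r in tube(d): print(r,w2b(r[0])*1000)
print(current_clock())
E
python3 i.py
```

```text
(array([0.55664313, 0.15589449]), 2.1564788818359375, (198.4571533203125, 32.22480010986328)) [ 16.25886711 -13.57930198]
29.3917
```

View pics/l9w.png

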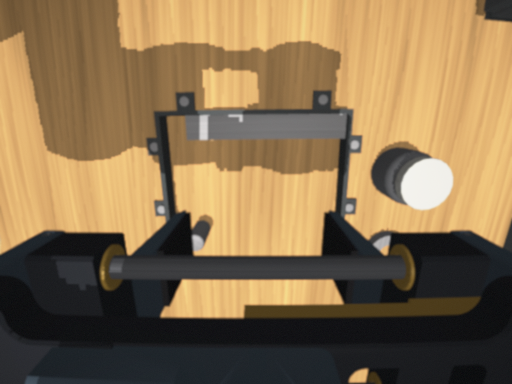

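View pics/top9.png

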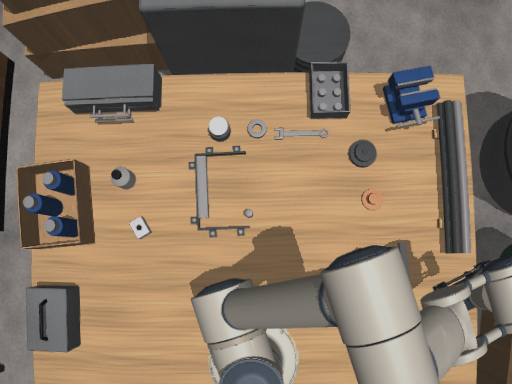

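View pics/top9c.png

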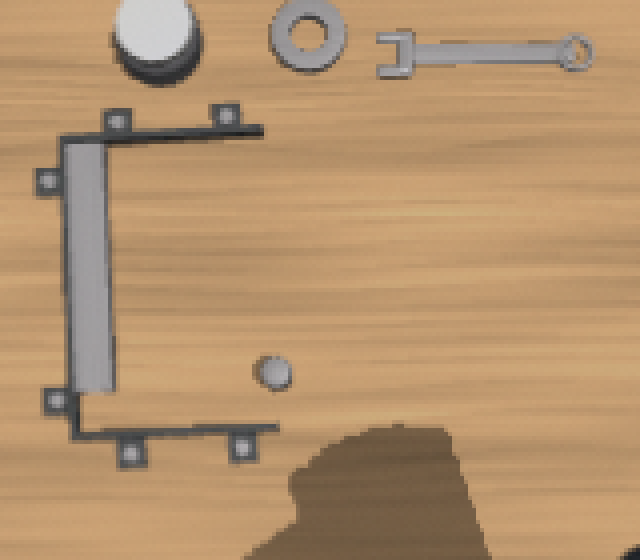

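The final top view shows the tube lying along the back wall, crop (65–113, 140–392), with no visible gap. Before handing in, I'll check whether the bystanders moved.

Run:
```python
from h import *
from plant import finish_job,current_clock
a=np.load("pics/top0.npy",allow_pickle=True).item()["pixels"];b=np.load("pics/top9.npy",allow_pickle=True).item()["pixels"]
m=(cv2.absdiff(a,b).max(2)>25).astype(np.uint8)
n,l,s,c=cv2.connectedComponentsWithStats(m); print([x.tolist() for x in s[1:] if x[4]>5])
print(current_clock()); finish_job()
```

```text
[[196, 155, 13, 64, 690], [299, 166, 21, 64, 753], [403, 240, 6, 1, 6], [335, 256, 5, 4, 9], [471, 267, 5, 5, 12], [460, 276, 6, 5, 10], [445, 281, 3, 3, 6], [447, 281, 10, 6, 18], [425, 292, 5, 3, 7], [415, 321, 6, 7, 11], [405, 329, 7, 5, 11], [338, 331, 6, 13, 14], [494, 337, 6, 4, 6]]
29.3917
the job is handed in; nothing more can be done
```

The tube is in the bay, lying flush along the back wall, and I handed the job in at 29.4 s of the 58 s allowed.

**How it went in:** I used only pushes along the bench, with no gripping or lifting. I pushed the far end round until the tube stood about 61° to the back wall. Then I slid it endwise past the post into the far corner. Next I pushed the near end round behind the post, and last pressed the tube home with both open fingers until the wall pushed back with about 10 N.

**Last checks:**
- **Position:** from above, the tube lies within about 0.5° of the back wall, with no visible gap. Its centre measures about 13.6 mm from the wall against the ideal 15 mm, which is within calibration error. Its far end lies at or close to the far side wall.
- **Other things in the scene:** comparing the top views before and after, only the tube's old and new places changed, apart from specks of at most 18 pixels. The bystanders, and the parts of the longer and shorter lookalikes that could be seen, did not move.
- **Post clearance:** the closest I measured between tube and post was about 12 mm.
- **Disagreements:** my camera reading of the gap between the post and far wall was a few mm below the stated 183 to 191 mm. The final push also stopped about 15 mm earlier than the finger size suggested, but the pictures showed the tube already against the wall.

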